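# Seat a small wheel on its spring cone with the pressure cup and hold it

### The job

A scooter wheel on the bench arbor floats on its spring-loaded centring cone, just above the arbor's flange. Turn the pressure cup, which stands mouth-up on the mat, mouth-down, slip it over the upright shaft and press it square onto the wheel's hub until the wheel has gone fully home against the flange (14 mm down), and finish while still holding the cup pressed there, without forcing it, so that the next person can spin on the winged hand nut. Only the cup may press on the wheel, and the other things on the shelf stay where they lie.

Things in the scene. Friction and masses are not known exactly. Their poses are not given: they have to be found in the camera images.
- cup: Pressure cup: aluminium bell 70 mm tall, 0.24 kg, mouth-up at the start, black rubber ring round its mouth. Outer diameter 57 mm at the waist (10 to 58 mm from its base: grip here), 64 mm at the twelve-sided base collar and the rubber ring, so on its side it lies level, axis 32 mm up, and does not roll. 23 mm hole in the base. Origin: centre of the base face; z: base to mouth.
- cup_mouth (a point): centre of the cup's mouth (inner diameter 50 mm), in the plane of the rubber ring's face, 70 mm along the cup's z from its base
- cup_middle (a point): point on the cup's axis half way between base and mouth
- arbor: Bench arbor bolted to the shelf: grey foot 124 mm across, steel flange 84 mm across with its face 34 mm above the mat, and an upright threaded shaft 17 mm in diameter with a tapered tip 172 mm above the mat. Origin: on the shaft's axis at mat height; z up
- shaft_tip (a point): top of the shaft, on its axis, 172 mm above the mat
- hub_face (a point): centre of the upper face of the wheel's hub, a flat ring 79 mm across for the cup's rubber ring to sit on (the dark cone's nose stands 4 mm proud inside it); 88 mm above the mat when the wheel floats, 74 mm when home
- wheel (a joint): how far the wheel and its cone are pushed down the shaft (m): 0 floating, 0.014 home on the solid flange. The spring resists with 6 N at 0, rising evenly to 14.5 N at 0.014; the cup's weight does not move it. Black tyre 180 mm across, 40 mm wide, its upper side 2 mm below the hub's face. The wheel cannot be lifted off
- quick_nut: Bystander: black quick clamping nut with two grip handles, 122 x 291 x 98 mm, lies at the left side. Origin: centre of its underside
- tyre_gauge: Bystander: round tyre pressure gauge with a brass stub, 70 x 118 x 26 mm, near the back edge. Origin: centre of its underside
- wing_nut: Bystander: dark steel hand nut with three wings, for the arbor's shaft, 70 mm across, 20 mm tall, lies towards the left back. Origin: centre of its underside
- lug_nut_1: Bystander: lug nut, 18 x 21 x 24 mm, near the back edge. Origin: centre of its underside
- lug_nut_2: Bystander: lug nut, 18 x 21 x 24 mm, near the back edge. Origin: centre of its underside
Mind the look-alikes: they are no part of the job. What is shaped like the cup but green or orange is not meant.

How it is judged:
By the outcome, as a careful person would: the job done as asked, in the order asked, and still so for the second after the job is handed in, while the arm keeps its last pose, push and grip.
It also fails if it takes over 69 s, if anything falls off the work surface, if the arm or the gripper's body presses on something with over 40 N, if the wrist force passes 120 N, or if a joint passes its speed limit or range.

### The arm

A 6-joint arm with a two-finger parallel gripper is mounted at the origin on a cart in front of the work surface, level with it; the furniture and walls round the work are solid. World frame = base frame: x ahead of the robot, y to its left, z up, the work surface at z = 0. Lengths are in mm, angles in rad, forces in N, time in s.
With the tool pointing down it reaches from about 350 to 975 mm from the base axis. Payload 7.1 kg.
Tool frame: the origin (TCP) lies on the centre line of the jaws, within the pads' length; the fingertips stand 17 mm ahead of it and the grasp point (between the pads) lies 2 mm behind it (tip_extent is the distance from the TCP to the fingertips, in mm); z points along the fingers, y is the line along which they close (so a half turn about z gives the same grasp; the last joint's range is limited). The gripper opens to 88 mm and grips with 3 to 60 N. Pads are 20 mm wide; open, the fingers measure 115 mm over their backs; the gripper's body (75 mm by 178 mm) begins 61 mm behind the grasp point.
Start: joints at [1.107, 0.423, 1.63, -0, 1.089, -0.019], TCP at [268.891, 564.183, 239.675] pointing down, gripper open.
Joint ranges: [-3, 3], [-0.9, 2.11], [0.09, 2.58], [-1.31, 4.45], [0.11, 2.69], [-2.54, 2.54]. Speed limits (rad/s): [2.39, 2.39, 3.01, 3.14, 3.14, 3.14].

### API

Orientations are given as a rotation vector (axis times angle).
In Python, from workcell import get_obs, get_image, camera_model, close_job, look_for, outline_of, pinpoint, tip_extent gives the robot as it stands.
- The arm moves only by the shell command python3 -m jog 'ROWS'. ROWS is text: rows parted by semicolons, each of 7 numbers parted by spaces: the shift along the tool's x, y, z as a fraction of full scale, then the turn, a rotation vector about the tool's x, y, z as a fraction of full scale, then the closure, from -1 (fully open) to 1 (shut). A call has 1 to 8 rows; each row is the pose to reach, as a shift and turn from the pose commanded when the call began, along the tool's axes at that moment; what a row does not reach only later rows make up. Full scale, the value 1, is 0.2 m for a shift and 30 degrees for a turn. A row lasts 1/10 s, in which the tool goes at most 50 mm and 8.59 degrees, less where a joint would pass 70% of its speed; a pose out of reach is approached as far as the arm can. A call with a number of a shift or a turn outside -1 to 1 is refused whole. A call with a gripper value outside its range is refused whole. The fingers move at their own pace and stop on an object; the grip force is fixed at half the most. Time passes only in rows, so rows that repeat a pose let the fingers close. It gives the time, the measured TCP pose, the force, the opening and the grip force at its end, in the units of the state.
- get_obs(): the state, without advancing time (a new reading comes with each control period).
- get_image(name): name is "side" or "top" or "wrist"; returns the picture (480x640x3 uint8, red, green, blue); there is no depth.
- camera_model(name): a dict with "fx", "fy", "cx", "cy" (pixels), "dist_coeffs" ([k1, k2, p1, p2, k3] as OpenCV has them; the pictures are not rectified), "origin" and "orientation" of the camera in the world; the wrist camera has in their place "tool_from_camera" (4x4, takes a point from camera to tool coordinates, whose origin is the TCP and whose axes are the flange's). Camera axes: x right, y down, z forward; pixel columns grow to the right and rows downward; lengths in mm; the calibration is good to about 2 mm. A picture is of the moment at which its call begins: read the wrist's pose just before it. camera_model takes no time and is no camera call.
- close_job(): hands the job in; it is judged then, once.
Trained networks look in the newest picture that a camera, given by its name, has taken for a name from the list of things; names that differ only in an ending like _2 or _b are one class to them, and where a whole thing is asked for, a point or a joint stands for the part that bears it (a point fixed in the world has none). Each returns a list of dicts, best first, with "confidence" (0 to 1); they miss things now and then, are a little off and sometimes report something else, mostly with a low value. They report only what shows in the picture. A call takes as long as a camera call. They do not tell look-alikes from the thing itself.
- look_for(target, camera): "xyz" ([x, y, z] in mm, in the coordinates of the camera as it stood for that picture, good to about 4 mm: the middle of the surface that is visible of it).
- outline_of(target, camera): "mask" (480x640 bool, what is visible of it).
- pinpoint(target, camera): "xyz" ([x, y, z] in mm, in the coordinates of the camera as it stood for that picture, good to about 4 mm: a listed point, or the origin of a listed thing).
The state is a dict: "t": time; "qpos": joint angles; "qvel": joint speeds; "joint_torque": joint torques, N m; "ee_pos": TCP position; "orientation": TCP orientation; "ft_force": force on the tool from outside, world axes, zero at the start; "moment": the same for the moment, N m; "width": finger opening in mm; "grasp_force": force on a finger pad.
Only numpy, scipy, OpenCV 4.12 (cv2) and the standard library are available. Lean on these libraries where they do the work, as an engineer would, in place of code of your own. Each camera call takes 0.05 s, during which the arm holds its last target. There are 200 camera calls.

## Working session

There is one attempt and no reset: what is moved stays moved. The work goes in short steps, Python scripts to look and compute and a shell command to move; the robot and the scene stay as the last step left them, time stands still between calls to the robot, and variables do not carry over. Pictures are saved under pics/ and viewed, at most 10 in all, crops included, and the job is handed in when it is done.

```bash
mkdir -p pics; ls
cat > h.py <<'E'
import numpy as np, cv2
from scipy.spatial.transform import Rotation as R
from workcell import *
def cam(n):
    m=camera_model(n)
    if n=="wrist":
        o=get_obs(); T=np.eye(4); T[:3,:3]=R.from_rotvec(o["orientation"]).as_matrix(); T[:3,3]=o["ee_pos"]
        return m,T@np.array(m["tool_from_camera"])
    T=np.eye(4); q=np.array(m["orientation"])
    T[:3,:3]=q if q.shape==(3,3) else R.from_rotvec(q).as_matrix(); T[:3,3]=m["origin"]; return m,T
def snap(n,f):
    m,T=cam(n); im=get_image(n); cv2.imwrite("pics/"+f,im[:,:,::-1]); return m,T,im
def W(T,p): return (T@np.r_[p,1])[:3]
def px(m,T,p):
    p=np.linalg.inv(T)@np.r_[p,1]; K=np.array([[m["fx"],0,m["cx"]],[0,m["fy"],m["cy"]],[0,0,1]])
    return cv2.projectPoints(p[:3].reshape(1,3),np.zeros(3),np.zeros(3),K,np.array(m["dist_coeffs"],float))[0].ravel()
E
python3 - <<'E'
from h import *
print({k:v for k,v in get_obs().items()})
for n in ("top","side"):
    m,T,im=snap(n,n+"0.png"); print(n,m["origin"],m["orientation"],m["fx"])
    for t in ("cup","cup_mouth","shaft_tip","hub_face","arbor"):
        f=pinpoint(t,n)
        for d in f[:4]:
            w=W(T,d["xyz"]); print(n,t,w.round(1),px(m,T,w).round(0),round(d["confidence"],2))
E
```

```text
pics
{'t': 0.0, 'qpos': array([ 1.10698353e+00,  4.23817814e-01,  1.63069709e+00,  1.63028560e-06,
        1.08860292e+00, -1.90229355e-02]), 'qvel': array([ 0.00024874, -0.00173979, -0.00114258, -0.00166407,  0.00030428,
        0.00011694]), 'joint_torque': array([ 2.28366240e-03, -5.44634414e+01, -2.73668075e+01,  6.44754712e-02,
        2.26905226e-02, -1.26039499e-04]), 'ee_pos': array([268.66678659, 563.71311635, 238.9132721 ]), 'orientation': array([-6.92849386e-01, -3.06386340e+00,  2.32544810e-03]), 'ft_force': array([ 0.13892679, -0.58060157, -0.16075331]), 'moment': array([-0.02064428, -0.00062453, -0.03541105]), 'grasp_force': 0.0, 'width': 87.58134574136304}
top [ 421.59066783  116.07974145 1117.92048978] [-2.13333557  2.17725947 -0.09847768] 467.4368553501526
top cup [491.3 160.1  -2.8] [307. 267.] 0.98
top cup [523.7 273.3  -0.8] [260. 255.] 0.91
top cup [326.5 206.8  -1. ] [289. 337.] 0.67
top cup_mouth [ 471.6 -129.6   84.9] [437. 271.] 0.74
top cup_mouth [491.5 153.5  36.2] [310. 266.] 0.73
top cup_mouth [489.2 156.7  66.6] [308. 266.] 0.72
top cup_mouth [525.2 271.
[... 202 characters left out ...]
+02 -1.327e+02 -4.000e-01] [430. 269.] 0.55
side [ 184.20466211 1125.86657681  581.84167094] [-0.39677263  2.45172574 -1.63339055] 526.4985847586914
side cup [526.3 269.9  -3.3] [291. 332.] 0.9
side cup [486.6 157.1   1.5] [327. 307.] 0.77
side cup [330.9 204.7  -0.7] [392. 331.] 0.57
side cup_mouth [524.5 271.6  66.9] [291. 303.] 0.8
side cup_mouth [488.1 157.8  66.7] [326. 281.] 0.76
side cup_mouth [333.9 202.1  69.6] [393. 301.] 0.76
side cup_mouth [491.3 159.4   3.1] [324. 307.] 0.42
side shaft_tip [ 470.7 -129.8  169.2] [367. 198.] 0.83
side hub_face [ 477.  -129.8   88.3] [364. 227.] 0.59
side arbor [ 476.8 -136.2   -4.6] [363. 258.] 0.96
side arbor [685.2 -77.8  -2.6] [283. 256.] 0.68
```

View pics/top0.png

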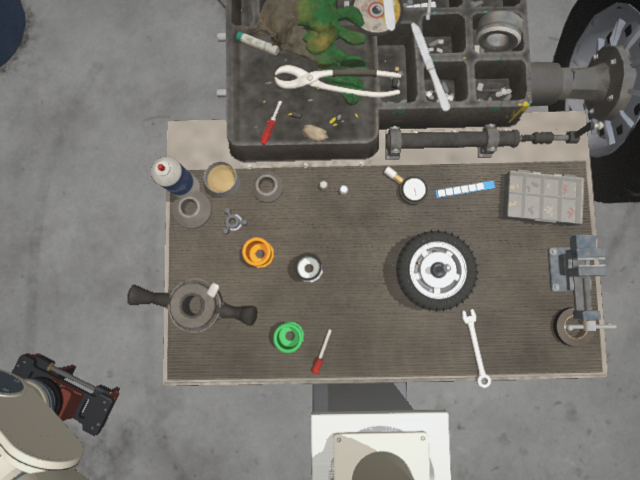

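View pics/side0.png

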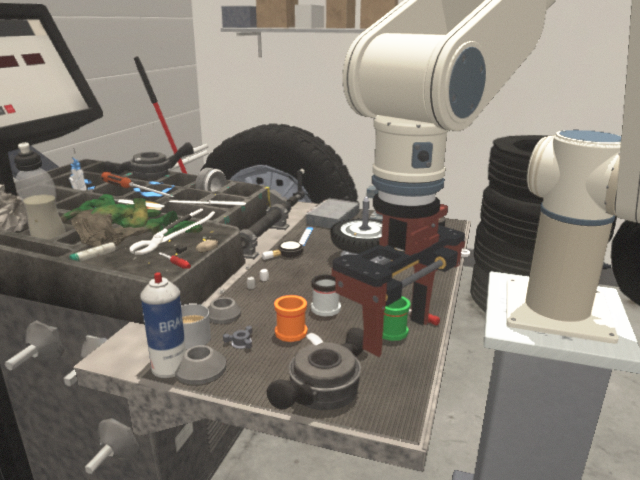

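Candidates: silver cup with the black ring at top px (307,267); orange at (258,252); green at (288,337). I choose the silver one at about (489,158), mouth-up. Next I go above it for a close look.

```bash
python3 -m jog '-0.3 -0.22 0 0 0 0.25 -1;-0.6 -0.45 0 0 0 0.5 -1;-0.8 -0.6 0 0 0 0.7 -1;-0.93 -0.68 0 0 0 0.78 -1;-0.93 -0.68 0 0 0 0.78 -1;-0.93 -0.68 0 0 0 0.78 -1'
python3 - <<'E'
from h import *
o=get_obs(); r=R.from_rotvec(o["orientation"]); print(o["qpos"].round(3))
t=np.array([488,158,220.]); print("tool shift/200",(r.inv().apply(t-o["ee_pos"])/200).round(3), r.as_matrix().round(3))
E
```

```text
t: 1.2
ee_pos: [379.6, 358.6, 239.9]
orientation: [1.305, 2.857, -0.001]
ft_force: [-0.3, 1.6, -0.2]
width: 87.9
grasp_force: 0.0
[ 7.350e-01  2.730e-01  1.856e+00 -1.000e-03  1.014e+00  2.100e-02]
tool shift/200 [-1.113 -0.247  0.1  ] [[-0.655  0.756  0.   ]
 [ 0.756  0.655 -0.001]
 [-0.001 -0.    -1.   ]]
```

```bash
python3 -m jog '-0.25 -0.06 0 0 0 0.25 -1;-0.5 -0.12 0 0 0 0.5 -1;-0.75 -0.18 0 0 0 0.7 -1;-1 -0.23 0 0 0 0.77 -1;-1 -0.23 0 0 0 0.77 -1'
python3 - <<'E'
from h import *
o=get_obs(); print(o["qpos"].round(3))
m,T,im=snap("wrist","w1.png"); im=im.copy()
for t in ("cup","cup_mouth"):
    for d in pinpoint(t,"wrist")[:4]:
        w=W(T,d["xyz"]); print(t,w.round(1),px(m,T,w).round(0),round(d["confidence"],2))
r=R.from_rotvec(o["orientation"]); print(r.as_matrix().round(3))
t=np.array([489,158,220.]); print("tool shift/200",(r.inv().apply(t-o["ee_pos"])/200).round(3),np.array(m["tool_from_camera"]).round(2))
E
```

```text
t: 1.7
ee_pos: [477.3, 177.7, 240.0]
orientation: [1.852, 2.536, 0.001]
ft_force: [0.4, 0.7, -0.2]
width: 87.5
grasp_force: 0.0
[ 3.330e-01  2.530e-01  1.883e+00 -1.000e-03  1.005e+00  2.400e-02]
cup [493.4 161.   -1. ] [323. 228.] 0.93
cup [332.8 204.6  -1.1] [197. 148.] 0.84
cup [525.5 271.2  -2.8] [382. 144.] 0.74
cup_mouth [333.  203.2  72.1] [169. 152.] 0.98
cup_mouth [527.1 273.5  69.2] [400. 143.] 0.8
cup_mouth [489.  155.7  70.2] [319. 250.] 0.67
[[-0.305  0.952  0.001]
 [ 0.952  0.305 -0.   ]
 [-0.001  0.001 -1.   ]]
tool shift/200 [-0.111  0.026  0.1  ] [[  -0.     -0.96   -0.29   78.99]
 [   1.     -0.     -0.      0.64]
 [  -0.     -0.29    0.96 -143.67]
 [   0.      0.      0.      1.  ]]
```

View pics/w1.png

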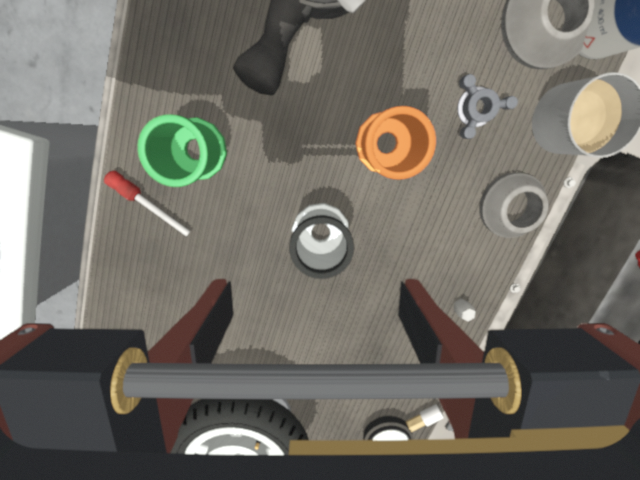

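The silver cup with the black ring is at (322,245); the green (180,150) and orange (395,143) look-alikes are beside it. Confirmed. Next I tilt the tool to learn the wrist direction.

```bash
python3 -m jog '-0.05 0.01 0 0 0.25 0 -1;-0.11 0.026 0 0 0.5 0 -1;-0.11 0.026 0 0 0.8 0 -1;-0.11 0.026 0 0 0.8 0 -1'; python3 -c "
from h import *
o=get_obs(); print(o['qpos'].round(3),R.from_rotvec(o['orientation']).as_matrix().round(3))"
```

```text
t: 2.25
ee_pos: [486.9, 161.1, 238.9]
orientation: [-1.635, -2.247, -0.348]
ft_force: [-1.8, 0.2, -0.3]
width: 87.8
grasp_force: 0.0
[ 0.067  0.314  1.869  0.458  1.114 -0.483] [[-0.28   0.951 -0.128]
 [ 0.868  0.308  0.389]
 [ 0.41  -0.002 -0.912]]
```

```bash
cat > kin.py <<'E'
from h import *
from scipy.optimize import least_squares
D=[([1.10698,.42382,1.6307,0,1.0886,-.01902],[268.67,563.71,238.9]),([.735,.273,1.856,-.001,1.014,.021],[379.6,358.6,239.9]),
([.333,.253,1.883,-.001,1.005,.024],[477.3,177.7,240.]),([.067,.314,1.869,.458,1.114,-.483],[486.9,161.1,238.9])]
def rots(q,off=np.pi/2):
    E=lambda a,t:R.from_euler(a,t)
    A=E('z',q[0]);B=A*E('y',q[1]);C=B*E('y',q[2]);F=C*E('z',q[3])*E('y',q[4]);G=F*E('z',q[5])*E('z',off);return A,B,C,F,G
def basis(q):
    A,B,C,F,G=rots(q); z=[0,0,1];x=[1,0,0]
    return np.array([z,A.apply(x),B.apply(z),C.apply(x),C.apply(z),F.apply(z)]).T
M=np.vstack([basis(q) for q,_ in D]); b=np.hstack([p for _,p in D])
reg=np.diag([1e-3]*6); P=np.linalg.lstsq(np.vstack([M,reg]),np.r_[b,reg@[400,0,450,0,450,300]],rcond=None)[0]
lo=np.array([-3,-.9,.09,-1.31,.11,-2.54]);hi=np.array([3,2.11,2.58,4.45,2.69,2.54])
def fk(q): return basis(q)@P,rots(q)[-1]
def ik(p,r,q0):
    f=lambda q:np.r_[(fk(q)[0]-p)/300,(fk(q)[1].inv()*r).as_rotvec()]
    s=least_squares(f,np.clip(q0,lo+.01,hi-.01),bounds=(lo,hi)); return s.x,np.linalg.norm(s.fun)
def tool(az,tilt): # tool y at azimuth az, tip tilted by tilt deg about tool y
    a=np.radians(az); y=np.array([np.cos(a),np.sin(a),0]); z=np.array([0,0,-1.]); return R.from_matrix(np.c_[np.cross(y,z),y,z])*R.from_euler('y',tilt,degrees=True)
E
python3 - <<'E'
from kin import *
print(P.round(1),(M@P-b).round(1)); print(R.as_matrix(rots(D[3][0])[-1]).round(3))
def path(name,p,az,tilts,q):
    for t in tilts:
        q,e=ik(np.array(p,float),tool(az,t),q); print(name,t,q.round(2),round(e,4))
    return q
q=D[3][0]
path("pickup",[490,158,36],18,[24,0,-20,-30,-40],q)
path("layD+",[490,158,80],18,[0,20,40,60,70],q)
path("layD-",[490,60,80],18,[0,-20,-40,-60,-70],q)
for az in (-40,-15.5,10):
  path("arb+ az%d"%az,[474,-131,130],az,[-30,0,30,60,70],q)
  path("arb- az%d"%az,[474,-131,130],az,[30,0,-30,-60,-70],q)
E
```

```text
[274.7 -33.2 587.3  25.9 484.2 322.6] [ 10.7  -5.2   0.5   7.6  -8.9  -0.6   3.9 -11.5  -0.5   0.3  -0.1   0.7]
[[-0.28   0.951 -0.128]
 [ 0.868  0.308  0.389]
 [ 0.41  -0.002 -0.912]]
pickup 24 [ 0.06  0.61  1.99  0.61  0.76 -0.75] 0.0
pickup 0 [ 0.31  0.54  2.02  0.    0.58 -0.  ] 0.0
pickup -20 [ 0.52  0.59  2.   -0.54  0.71  0.65] 0.0
pickup -30 [ 0.62  0.64  1.97 -0.7   0.83  0.86] 0.0
pickup -40 [ 0.7   0.71  1.94 -0.81  0.98  1.01] 0.0
layD+ 0 [ 0.31  0.47  2.   -0.    0.67 -0.  ] 0.0
layD+ 20 [ 0.1   0.52  1.98  0.49  0.78 -0.59] 0.0
layD+ 40 [-0.07  0.63  1.93  0.77  1.03 -0.95] 0.0
layD+ 60 [-0.18  0.8   1.87  0.91  1.31 -1.14] 0.0
layD+ 70 [-0.22  0.89  1.83  0.95  1.45 -1.21] 0.0
layD- 0 [ 0.12  0.45  2.04  0.    0.65 -0.19] 0.0
layD- -20 [ 0.35  0.47  2.07 -0.57  0.69  0.49] 0.0
layD- -40 [ 0.54  0.58  2.06 -0.9   0.92  0.95] 0.0
layD- -60 [ 0.68  0.75  2.02 -1.05  1.21  1.2 ] 0.0
layD- -70 [ 0.72  0.85  1.99 -1.08  1.35  1.29] 0.0
arb+ az-40 -30 [-0.01  0.53  1.86 -0.44  1.14  0.95] 0.0
arb+ az-40 0 [-0.27  0.37  2.02 -0.    0.76  0.43] 0.0
arb+ az-40 30 [-0.6   0.39  2
[... 834 characters left out ...]
 0.46  1.99 -0.62  0.96  0.75] 0.0
arb- az-15 -60 [ 0.25  0.7   1.92 -0.88  1.35  1.11] 0.0
arb- az-15 -70 [ 0.28  0.8   1.89 -0.93  1.48  1.18] 0.0
arb+ az10 -30 [ 0.06  0.39  2.14 -0.83  0.74  0.55] 0.0
arb+ az10 0 [-0.27  0.37  2.02  0.    0.76 -0.44] 0.0
arb+ az10 30 [-0.52  0.54  1.85  0.43  1.15 -0.96] 0.0
arb+ az10 60 [-0.66  0.79  1.69  0.62  1.57 -1.14] 0.0
arb+ az10 70 [-0.68  0.88  1.64  0.67  1.71 -1.18] 0.0
arb- az10 30 [-0.52  0.54  1.85  0.43  1.15 -0.96] 0.0
arb- az10 0 [-0.27  0.37  2.02  0.    0.76 -0.44] 0.0
arb- az10 -30 [ 0.06  0.39  2.14 -0.83  0.74  0.55] 0.0
arb- az10 -60 [ 0.33  0.61  2.17 -1.24  1.13  1.18] 0.0
arb- az10 -70 [ 0.38  0.72  2.16 -1.28  1.28  1.31] 0.0
```

```bash
cat > to.py <<'E'
import sys
from kin import *
# args: x y z az tilt -> shift (units of 0.2 m) and turn (units of 30deg) in current tool axes
x,y,z,az,t=map(float,sys.argv[1:6]); o=get_obs(); r=R.from_rotvec(o["orientation"])
print("pos",o["ee_pos"].round(1),"q",o["qpos"].round(2),"F",o["ft_force"].round(1),"w",round(o["width"],1))
print("shift",(r.inv().apply([x,y,z]-o["ee_pos"])/200).round(3),"turn",(np.degrees((r.inv()*tool(az,t)).as_rotvec())/30).round(3))
E
python3 -m jog '0 0 0 0 0.27 0 -1;0 0 0 0 0.27 0 -1;0 0 0 0 0.27 0 -1'; python3 to.py 490 158 33 18 32
```

```text
t: 2.55
ee_pos: [486.3, 161.9, 239.2]
orientation: [-1.56, -2.149, -0.443]
ft_force: [-0.6, 0.4, 0.4]
width: 87.8
grasp_force: 0.0
pos [486.3 161.9 239.2] q [ 0.01  0.35  1.86  0.57  1.18 -0.6 ] F [-0.6  0.4  0.4] w 87.8
shift [-0.565  0.014  0.863] turn [-0.005  0.004 -0.   ]
```

```bash
python3 -m jog '-0.25 0.014 0.1 0 0 0 -1;-0.5 0.014 0.2 0 0 0 -1;-0.565 0.014 0.35 0 0 0 -1;-0.565 0.014 0.5 0 0 0 -1;-0.565 0.014 0.5 0 0 0 -1'; python3 to.py 490 158 33 18 32
python3 - <<'E'
from h import *
m,T,im=snap("wrist","w2.png")
for d in pinpoint("cup_mouth","wrist")[:3]:
    w=W(T,d["xyz"]); print(w.round(1),px(m,T,w).round(0),round(d["confidence"],2))
print(px(m,T,[490,158,70]),px(m,T,[490,158,0]))
E
```

```text
t: 3.05
ee_pos: [499.7, 123.5, 92.6]
orientation: [-1.555, -2.146, -0.44]
ft_force: [0.7, -0.4, 0.4]
width: 88.2
grasp_force: 0.0
pos [499.7 123.5  92.6] q [-0.06  0.61  1.89  0.63  0.98 -0.83] F [ 0.7 -0.4  0.4] w 88.2
shift [-0.007  0.01   0.347] turn [-0.015 -0.002 -0.   ]
[334.4 201.6  69.5] [111. 116.] 0.93
[490.4 156.6  73.3] [317. 251.] 0.82
[528.4 277.7  67.8] [429. 100.] 0.68
[317.09359171 249.8974009 ] [317.22981451 271.82731492]
```

View pics/w2.png

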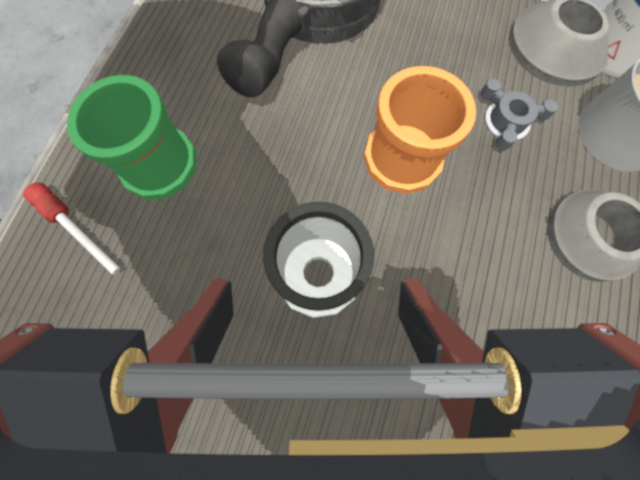

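The cup sits centred between the fingers (ring centre about (319,255), finger middle about 316). I descend and grip.

```bash
python3 -m jog '0 0.01 0.15 0 0 0 -1;0 0.01 0.28 0 0 0 -1;0 0.01 0.345 0 0 0 -1;0 0.01 0.345 0 0 0 -1;0 0.01 0.345 0 0 0 1;0 0.01 0.345 0 0 0 1;0 0.01 0.345 0 0 0 1;0 0.01 0.345 0 0 0 1'; python3 -m jog '0 0 0 0 0 0 1;0 0 0 0 0 0 1;0 0 0 0 0 0 1;0 0 0 0 0 0 1';python3 to.py 490 158 120 18 32
```

```text
t: 3.95
ee_pos: [493.2, 156.7, 37.2]
orientation: [-1.559, -2.146, -0.449]
ft_force: [-2.4, -2.4, 7.2]
width: 61.5
grasp_force: 27.6
t: 4.35
ee_pos: [493.2, 156.8, 37.3]
orientation: [-1.558, -2.146, -0.449]
ft_force: [-2.0, -1.6, 7.5]
width: 61.2
grasp_force: 27.5
pos [493.2 156.8  37.3] q [-0.01  0.7   1.91  0.72  0.87 -0.89] F [-2.  -1.6  7.5] w 61.2
shift [ 0.229 -0.013 -0.345] turn [-0.    -0.005  0.001]
```

Width 61 instead of 57: the pads caught the ring's flare. I open and go a little lower.

```bash
python3 -m jog '0 0 0 0 0 0 -1;0 0 0 0 0 0 -1;0 0 0 0 0 0 -1'; python3 to.py 490 157.5 30 18 32
```

```text
t: 4.65
ee_pos: [493.5, 156.9, 36.5]
orientation: [-1.56, -2.146, -0.449]
ft_force: [0.6, -0.3, 0.5]
width: 81.7
grasp_force: 0.0
pos [493.5 156.9  36.5] q [-0.01  0.7   1.91  0.72  0.87 -0.89] F [ 0.6 -0.3  0.5] w 81.7
shift [-0.01  -0.016  0.032] turn [ 0.001 -0.003  0.   ]
```

```bash
python3 -m jog '-0.01 -0.01 0.035 0 0 0 -1;-0.01 -0.01 0.035 0 0 0 -1;-0.01 -0.01 0.035 0 0 0 -1'; python3 -m jog '0 0 0 0 0 0 1;0 0 0 0 0 0 1;0 0 0 0 0 0 1;0 0 0 0 0 0 1;0 0 0 0 0 0 1;0 0 0 0 0 0 1';python3 to.py 490 158 120 18 32
```

```text
t: 4.95
ee_pos: [490.3, 158.4, 29.1]
orientation: [-1.559, -2.146, -0.448]
ft_force: [-0.0, -0.3, 0.1]
width: 87.6
grasp_force: 0.0
t: 5.55
ee_pos: [491.1, 158.4, 29.7]
orientation: [-1.559, -2.147, -0.449]
ft_force: [1.5, 1.3, 0.8]
width: 59.8
grasp_force: 28.0
pos [491.1 158.4  29.7] q [-0.    0.71  1.92  0.73  0.85 -0.9 ] F [1.5 1.3 0.8] w 59.8
shift [ 0.24  -0.006 -0.383] turn [ 0.001 -0.003  0.001]
```

```bash
python3 -m jog '0.08 0 -0.13 0 0 0 1;0.16 0 -0.26 0 0 0 1;0.24 0 -0.38 0 0 0 1;0.24 0 -0.38 0 0 0 1'; python3 to.py 490 85 110 18 2
python3 - <<'E'
from h import *
m,T,im=snap("wrist","w3.png")
m2,T2,im2=snap("side","s3.png")
a=cv2.resize(im[120:440,150:490],(400,376)); b=cv2.resize(im2[180:360,240:430],(400,379))[:376]
cv2.imwrite("pics/c3.png",np.hstack([a,b])[:,:,::-1])
E
```

```text
t: 5.95
ee_pos: [492.2, 158.5, 122.0]
orientation: [-1.559, -2.15, -0.453]
ft_force: [-0.2, -0.7, -2.2]
width: 60.0
grasp_force: 28.5
pos [492.2 158.5 122. ] q [-0.    0.54  1.91  0.65  0.98 -0.77] F [-0.2 -0.7 -2.2] w 60.0
shift [-0.325 -0.124 -0.133] turn [ 0.009 -1.     0.003]
```

View pics/c3.png

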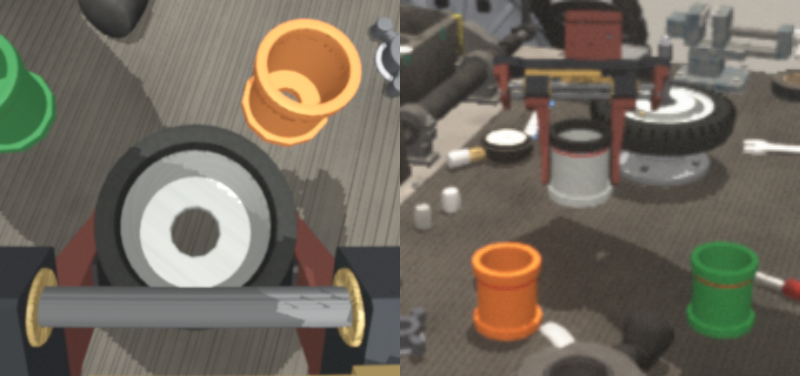

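It is held upright and level, with the ring above the pads. Next I tilt it in 30° stages to lay it on its side at about (490,85).

```bash
python3 -m jog '-0.1 -0.04 -0.04 0 -0.25 0 1;-0.2 -0.08 -0.08 0 -0.5 0 1;-0.3 -0.12 -0.12 0 -0.75 0 1;-0.325 -0.124 -0.133 0 -1 0 1;-0.325 -0.124 -0.133 0 -1 0 1'; python3 to.py 490 85 110 18 -28
```

```text
t: 6.55
ee_pos: [486.6, 86.0, 106.0]
orientation: [-1.824, -2.52, -0.029]
ft_force: [-0.2, 1.2, -2.1]
width: 60.3
grasp_force: 28.6
pos [486.6  86.  106. ] q [ 0.13  0.45  1.99  0.05  0.71 -0.23] F [-0.2  1.2 -2.1] w 60.3
shift [-0.009  0.015 -0.02 ] turn [-0.004 -1.002  0.008]
```

```bash
python3 -m jog '0 0 0 0 -0.25 0 1;0 0 0 0 -0.5 0 1;0 0 0 0 -0.75 0 1;0 0 0 0 -1 0 1;0 0 0 0 -1 0 1'; python3 to.py 490 85 80 18 -58
```

```text
t: 7.05
ee_pos: [486.4, 86.5, 104.9]
orientation: [1.594, 2.207, -0.405]
ft_force: [-0.9, 0.6, -2.2]
width: 60.5
grasp_force: 28.9
pos [486.4  86.5 104.9] q [ 0.43  0.51  2.01 -0.69  0.82  0.64] F [-0.9  0.6 -2.2] w 60.5
shift [0.047 0.016 0.116] turn [-0.006 -1.003  0.015]
```

```bash
python3 -m jog '0.01 0.01 0.03 0 -0.25 0 1;0.02 0.01 0.06 0 -0.5 0 1;0.04 0.01 0.1 0 -0.75 0 1;0.047 0.016 0.116 0 -1 0 1;0.047 0.016 0.116 0 -1 0 1;0.047 0.016 0.116 0 -1 0 1'; python3 to.py 490 85 36 18 -58
```

```text
t: 7.65
ee_pos: [491.1, 82.8, 80.9]
orientation: [1.309, 1.805, -0.728]
ft_force: [-0.6, -0.2, -1.7]
width: 60.0
grasp_force: 29.2
pos [491.1  82.8  80.9] q [ 0.63  0.78  1.94 -1.05  1.18  1.13] F [-0.6 -0.2 -1.7] w 60.0
shift [ 0.196 -0.     0.11 ] turn [-0.011 -0.012  0.01 ]
```

```bash
python3 -m jog '0.06 0 0.035 0 0 0 1;0.13 0 0.075 0 0 0 1;0.196 0 0.11 0 0 0 1;0.196 0 0.11 0 0 0 1'; python3 to.py 490 85 31 18 -58
python3 - <<'E'
from h import *
m2,T2,im2=snap("side","s4.png")
cv2.imwrite("pics/c4.png",cv2.resize(im2[160:360,240:480],(720,600))[:,:,::-1])
E
```

```text
t: 8.05
ee_pos: [491.2, 85.0, 36.4]
orientation: [1.308, 1.8, -0.725]
ft_force: [1.0, 0.3, -1.7]
width: 60.0
grasp_force: 29.3
pos [491.2  85.   36.4] q [ 0.63  0.87  1.92 -1.07  1.15  1.2 ] F [ 1.   0.3 -1.7] w 60.0
shift [ 0.024 -0.006  0.013] turn [-0.004 -0.006  0.002]
```

View pics/c4.png

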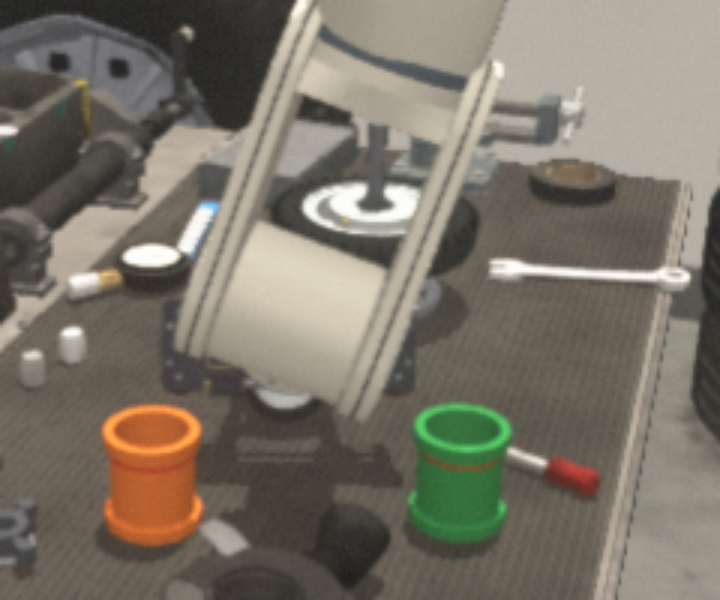

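The wrist is clear of the orange and green cups. I lower until contact.

```bash
python3 -m jog '0.008 0 0.005 0 0 0 1;0.016 0 0.01 0 0 0 1;0.016 0 0.01 0 0 0 1'; python3 -m jog '0.004 0 0.003 0 0 0 1;0.008 0 0.005 0 0 0 1;0.008 0 0.005 0 0 0 1'
```

```text
t: 8.4
ee_pos: [491.8, 85.9, 34.3]
orientation: [1.306, 1.798, -0.722]
ft_force: [-0.5, 1.1, 1.0]
width: 60.1
grasp_force: 29.0
t: 8.7
ee_pos: [491.9, 86.0, 32.9]
orientation: [1.305, 1.796, -0.722]
ft_force: [-2.8, 4.5, 7.9]
width: 60.0
grasp_force: 29.3
```

```bash
python3 -m jog '0 0 0 0 0 0 -1;0 0 0 0 0 0 -1;0 0 0 0 0 0 -1;0 0 0 0 0 0 -1;-0.05 0 -0.1 0 0 0 -1;-0.15 0 -0.25 0 0 0 -1;-0.3 0 -0.35 0 0 0 -1;-0.5 0 -0.4 0 0 0 -1';python3 to.py 500 90 250 18 -28
```

```text
t: 9.5
ee_pos: [487.0, 100.7, 159.9]
orientation: [1.304, 1.8, -0.722]
ft_force: [1.1, 0.2, 1.2]
width: 87.7
grasp_force: 0.0
pos [487.  100.7 159.9] q [ 0.66  0.64  1.94 -0.98  1.27  1.01] F [1.1 0.2 1.2] w 87.7
shift [-0.42   0.045 -0.179] turn [0.002 0.996 0.004]
```

```bash
python3 -m jog '-0.15 0.02 -0.06 0 0.25 0 -1;-0.3 0.03 -0.12 0 0.5 0 -1;-0.42 0.04 -0.18 0 0.75 0 -1;-0.42 0.04 -0.18 0 1 0 -1;-0.42 0.04 -0.18 0 1 0 -1' >/dev/null; python3 -m jog '0 0 0 0 0.25 0 -1;0 0 0 0 0.5 0 -1;0 0 0 0 0.75 0 -1;0 0 0 0 0.93 0 -1;0 0 0 0 0.93 0 -1;0 0 0 0 0.93 0 -1'
python3 - <<'E'
from h import *
for n in ("wrist","top"):
    m,T,im=snap(n,n+"5.png")
    for t in ("cup","cup_mouth","cup_middle"):
        for d in pinpoint(t,n)[:3]:
            w=W(T,d["xyz"]); print(n,t,w.round(1),px(m,T,w).round(0),round(d["confidence"],2))
E
```

```text
t: 10.6
ee_pos: [498.1, 88.2, 247.9]
orientation: [-1.848, -2.541, 0.008]
ft_force: [-0.3, -0.2, -0.1]
width: 87.7
grasp_force: 0.0
wrist cup [526.9 269.7  -2.4] [395.  55.] 0.82
wrist cup [497.1  58.3  28.5] [307. 239.] 0.78
wrist cup [333.1 206.8  -0.9] [201.  56.] 0.67
wrist cup_mouth [334.1 203.7  70. ] [174.  41.] 0.94
wrist cup_mouth [530.5 272.2  67. ] [418.  35.] 0.79
wrist cup_mouth [474.7 122.8  33.5] [305. 177.] 0.56
wrist cup_middle [524.2 271.5  32.2] [401.  44.] 0.95
wrist cup_middle [330.5 205.1  33.9] [186.  48.] 0.91
wrist cup_middle [486.9  81.1  29.2] [304. 217.] 0.79
top cup [524.6 273.9  -3.5] [260. 254.] 0.97
top cup [331.1 206.5  -1. ] [289. 335.] 0.64
top cup [404.4 422.7  -2.4] [199. 306.] 0.26
top cup_mouth [329.7 206.3  70.7] [286. 339.] 0.72
top cup_mouth [524.1 273.5  68.7] [256. 252.] 0.71
top cup_mouth [474.9 119.5  28.2] [324. 273.] 0.43
top cup_middle [526.  278.3  31.2] [256. 252.] 0.96
top cup_middle [483.4  90.9  31.1] [337. 269.] 0.64
top cup_middle [331.2 208.1  32.2] [287. 336.] 0.62
```

View pics/wrist5.png

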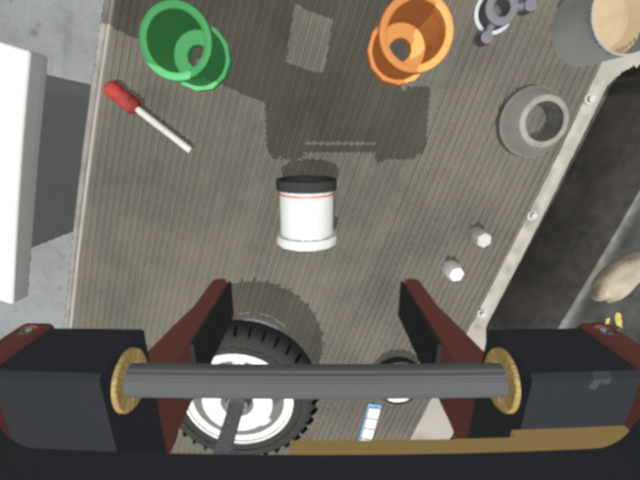

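The cup lies level: mouth towards the image top (306,182), base at (307,243), axis along the tool's x, as wanted. I refine its position from the pixels.

Run:
```python
from h import *
m,T=cam("wrist")
ax=np.array([-.309,.951,0]);la=np.array([.951,.309,0])
for c in ([486,88],[490.7,89.8]):
    c=np.r_[c,32.]
    for s in (-35,35):
        print(c[:2],s,[px(m,T,c+s*ax+k*32*la).round(0) for k in (-1,1)],px(m,T,c+s*ax+[0,0,32]).round(0))
im=cv2.imread("pics/wrist5.png"); h=im[:,:,:].max(2)
print(h[150:260:2,306]); print(h[186,265:350:2]); print(h[243,265:350:2])
```

```text
[486.  88.] -35 [array([275., 243.]), array([332., 243.])] [302. 252.]
[486.  88.] 35 [array([272., 180.]), array([333., 180.])] [302. 184.]
[490.7  89.8] -35 [array([279., 243.]), array([337., 243.])] [307. 252.]
[490.7  89.8] 35 [array([277., 179.]), array([338., 179.])] [307. 183.]
[ 82 105 117 118 104  83  83  86  88  88  84  83  72  52  55  52  59  79
  79  80  79  97 230 255 255 255 255 255 255 255 255 255 255 255 255 255
 255 255 255 255 255 255 255 255 255 223 245 255 255 255 246 143 134 135
 134]
[122 121 120 127 117 113  56  60  65  68  70  71  73  74  74  75  75  79
  80  78  77  80  79  77  74  77  76  76  71  70  69  66  62  59  53  55
 118 115 121 124 123 122 114]
[122 125 128 118 115 133 167 211 227 238 243 247 250 254 255 255 255 255
 255 255 255 255 255 255 255 255 255 255 252 247 243 241 233 216 195 160
 132 127 124 126 132 122 122]
```

```bash
python3 to.py 501 55 110 18 25
```

```text
pos [498.9  89.2 249.4] q [ 0.15  0.24  1.88 -0.    1.03 -0.16] F [0.8 0.4 0.5] w 87.7
shift [-0.165 -0.043  0.697] turn [-0.001  0.834  0.002]
```

```bash
python3 -m jog '-0.05 -0.015 0.15 0 0.25 0 -1;-0.1 -0.03 0.3 0 0.5 0 -1;-0.165 -0.043 0.5 0 0.75 0 -1;-0.165 -0.043 0.65 0 0.834 0 -1;-0.165 -0.043 0.697 0 0.834 0 -1;-0.165 -0.043 0.697 0 0.834 0 -1'; python3 to.py 490.7 87.4 30 18 25
```

```text
t: 11.6
ee_pos: [500.3, 54.7, 109.0]
orientation: [-1.626, -2.236, -0.357]
ft_force: [0.6, 0.0, 0.2]
width: 87.9
grasp_force: 0.0
pos [500.3  54.7 109. ] q [-0.14  0.54  1.9   0.48  0.96 -0.78] F [0.6 0.  0.2] w 87.9
shift [-0.013  0.006  0.43 ] turn [-0.005 -0.001 -0.003]
```

```bash
python3 -m jog '-0.013 0.006 0.15 0 0 0 -1;-0.013 0.006 0.3 0 0 0 -1;-0.013 0.006 0.43 0 0 0 -1;-0.013 0.006 0.43 0 0 0 -1;-0.013 0.006 0.43 0 0 0 -1'; python3 to.py 490.7 87.4 30 18 25; python3 -m jog '0 0 0 0 0 0 1;0 0 0 0 0 0 1;0 0 0 0 0 0 1;0 0 0 0 0 0 1;0 0 0 0 0 0 1;0 0 0 0 0 0 1;0 0 0 0 0 0 1'; python3 to.py 490.7 87.4 180 18 25
```

```text
t: 12.1
ee_pos: [492.6, 88.1, 32.6]
orientation: [-1.624, -2.241, -0.361]
ft_force: [0.2, 1.1, -0.0]
width: 88.0
grasp_force: 0.0
pos [492.6  88.1  32.6] q [-0.08  0.67  1.93  0.57  0.8  -0.85] F [ 0.2  1.1 -0. ] w 88.0
shift [-0.006 -0.01   0.012] turn [0.001 0.001 0.005]
t: 12.8
ee_pos: [491.3, 87.2, 31.4]
orientation: [-1.625, -2.237, -0.36]
ft_force: [-3.2, -3.4, 6.4]
width: 56.5
grasp_force: 30.0
pos [491.3  87.2  31.4] q [-0.08  0.67  1.94  0.58  0.8  -0.86] F [-3.2 -3.4  6.4] w 56.5
shift [ 0.317 -0.003 -0.672] turn [-0.002 -0.002  0.   ]
```

Width is 56.5 mm, a true waist grip. I lift.

```bash
python3 -m jog '0.08 0 -0.17 0 0 0 1;0.16 0 -0.34 0 0 0 1;0.24 0 -0.5 0 0 0 1;0.317 0 -0.672 0 0 0 1;0.317 0 -0.672 0 0 0 1'; python3 to.py 485 40 260 8 -4
```

```text
t: 13.3
ee_pos: [494.4, 87.7, 183.6]
orientation: [-1.628, -2.244, -0.368]
ft_force: [0.1, -0.9, -1.7]
width: 56.6
grasp_force: 30.0
pos [494.4  87.7 183.6] q [-0.08  0.4   1.9   0.46  1.06 -0.67] F [ 0.1 -0.9 -1.7] w 56.6
shift [-0.032 -0.115 -0.436] turn [-0.046 -0.96   0.333]
```

```bash
python3 -m jog '-0.01 -0.03 -0.15 -0.01 -0.25 0.08 1;-0.02 -0.06 -0.3 -0.02 -0.5 0.17 1;-0.03 -0.1 -0.4 -0.03 -0.75 0.25 1;-0.032 -0.115 -0.436 -0.046 -0.96 0.333 1;-0.032 -0.115 -0.436 -0.046 -0.96 0.333 1'; python3 to.py 480 -20 265 -2 -33
```

```text
t: 13.8
ee_pos: [482.4, 41.5, 256.0]
orientation: [2.025, 2.338, -0.078]
ft_force: [-0.1, 1.2, -2.6]
width: 56.7
grasp_force: 30.0
pos [482.4  41.5 256. ] q [ 0.1   0.2   1.92 -0.08  1.03  0.  ] F [-0.1  1.2 -2.6] w 56.7
shift [-0.305 -0.056 -0.024] turn [ 0.095 -0.965  0.33 ]
```

```bash
python3 -m jog '-0.08 -0.015 -0.01 0.02 -0.25 0.08 1;-0.16 -0.03 -0.02 0.05 -0.5 0.17 1;-0.24 -0.045 -0.024 0.07 -0.75 0.25 1;-0.305 -0.056 -0.024 0.095 -0.965 0.33 1;-0.305 -0.056 -0.024 0.095 -0.965 0.33 1'; python3 to.py 480 -60 265 -12 -62
```

```text
t: 14.3
ee_pos: [479.1, -20.9, 261.8]
orientation: [1.933, 1.87, -0.581]
ft_force: [-0.4, 0.4, -2.0]
width: 56.7
grasp_force: 30.0
pos [479.1 -20.9 261.8] q [ 0.25  0.28  1.91 -0.59  1.21  0.57] F [-0.4  0.4 -2. ] w 56.7
shift [-0.173  0.012  0.093] turn [ 0.235 -0.964  0.24 ]
```

```bash
python3 -m jog '-0.04 0 0.02 0.05 -0.25 0.06 1;-0.08 0 0.05 0.11 -0.5 0.12 1;-0.13 0 0.07 0.17 -0.75 0.18 1;-0.173 0.012 0.093 0.235 -0.964 0.24 1;-0.173 0.012 0.093 0.235 -0.964 0.24 1'; python3 to.py 474 -90 265 -15 -65
python3 - <<'E'
from h import *
for n in ("side","top"):
    m,T,im=snap(n,n+"6.png")
    for t in ("shaft_tip","hub_face","cup","cup_mouth","cup_middle"):
        for d in pinpoint(t,n)[:3]:
            w=W(T,d["xyz"])
            if w[1]<100: print(n,t,w.round(1),px(m,T,w).round(0),round(d["confidence"],2))
E
```

```text
t: 14.8
ee_pos: [480.5, -60.7, 264.4]
orientation: [1.752, 1.416, -1.052]
ft_force: [-0.1, -0.4, -2.7]
width: 56.7
grasp_force: 30.0
pos [480.5 -60.7 264.4] q [ 0.32  0.52  1.84 -0.86  1.56  0.92] F [-0.1 -0.4 -2.7] w 56.7
shift [-0.073 -0.001  0.131] turn [ 0.082 -0.105  0.046]
side shaft_tip [ 473.4 -132.4  172.2] [367. 196.] 0.8
side hub_face [ 472.9 -133.1   88.4] [366. 227.] 0.85
side cup_middle [478.6 -58.9 259.5] [359. 170.] 0.6
top shaft_tip [ 474.6 -134.6  175.9] [450. 267.] 0.95
top hub_face [ 474.5 -129.5   88.3] [438. 269.] 0.83
top cup_mouth [482.9 -59.8 226.2] [418. 262.] 0.88
top cup_mouth [ 477.6 -130.9   -4. ] [429. 270.] 0.66
top cup_middle [478.6 -64.  261.6] [424. 263.] 0.94
```

View pics/side6.png

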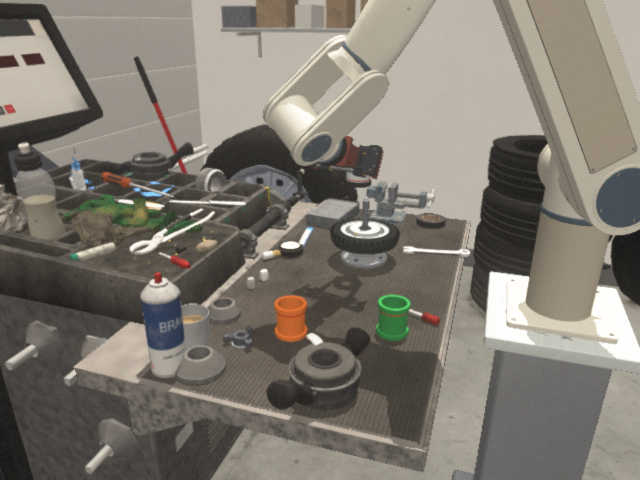

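Side view: cup held mouth-down at about (360,178), short of the shaft (tip at (367,200)); nothing else has been moved. I refine the shaft axis before fitting.

```bash
python3 -m jog '-0.02 0 0.03 0.082 -0.105 0.046 1;-0.02 0 0.03 0.082 -0.105 0.046 1;-0.02 0 0.03 0.082 -0.105 0.046 1'>/dev/null; python3 to.py 474 -132 245 -15 -65
python3 - <<'E'
from h import *
for n in ("wrist","top"):
    m,T,im=snap(n,n+"7.png")
    for t in ("shaft_tip","hub_face","arbor","cup_mouth","cup"):
        for d in pinpoint(t,n)[:2]:
            w=W(T,d["xyz"])
            if w[1]<100: print(n,t,w.round(1),px(m,T,w).round(0),round(d["confidence"],2))
    print(px(m,T,[474,-132,172]),px(m,T,[474,-132,88]))
    if n=="wrist": a=cv2.resize(im,(533,400))
    else: b=cv2.resize(im[225:315,380:500],(533,400),interpolation=cv2.INTER_CUBIC)[:,133:400]
cv2.imwrite("pics/c7.png",np.hstack([a,b])[:,:,::-1])
E
```

```text
pos [479.8 -67.4 268.5] q [ 0.31  0.55  1.82 -0.87  1.61  0.95] F [-0.1 -0.2 -1.5] w 56.6
shift [-0.028  0.053  0.34 ] turn [ 0.012 -0.    -0.015]
wrist shaft_tip [ 474.1 -133.6  166.5] [329. 163.] 0.66
wrist hub_face [ 476.5 -130.8   83.9] [329.  56.] 0.65
[328.26517476 169.73880057] [326.38073748  62.17325758]
top shaft_tip [ 473.3 -132.   171.4] [449. 268.] 0.85
top hub_face [ 475.1 -130.6   86.3] [438. 269.] 0.81
top arbor [ 476.7 -132.4   -2.7] [430. 271.] 0.78
top arbor [479.7 -71.4 262.9] [428. 262.] 0.34
top cup_mouth [482.8 -67.9 226.8] [422. 262.] 0.82
top cup_mouth [675.6  71.2   1.3] [343. 191.] 0.48
top cup [482.  -68.8 297.6] [431. 259.] 0.95
top cup [ 478.8 -131.1  173.9] [448. 265.] 0.23
[448.71890633 267.33602328] [438.79431216 269.66576362]
```

View pics/c7.png

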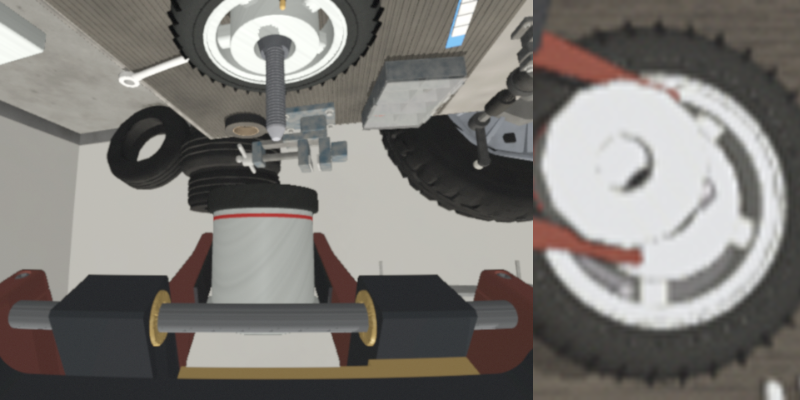

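The wrist view shows the cup square and mouth-down with the shaft tip right ahead at about (330,162), in agreement with the projected estimate (474,-132). I move over the shaft.

```bash
python3 -m jog '0 0.01 0.1 0.01 0 -0.015 1;-0.01 0.03 0.2 0.012 0 -0.015 1;-0.02 0.053 0.3 0.012 0 -0.015 1;-0.028 0.053 0.34 0.012 0 -0.015 1;-0.028 0.053 0.34 0.012 0 -0.015 1;-0.028 0.053 0.34 0.012 0 -0.015 1'; python3 to.py 473.9 -132.4 225 -15 -65
python3 - <<'E'
from h import *
m,T,im=snap("wrist","w8.png")
for n in ("wrist","top","side"):
    if n!="wrist": m,T,im=snap(n,n+"8.png")
    for t in ("shaft_tip","hub_face","cup_mouth","cup_middle","cup"):
        for d in pinpoint(t,n)[:2]:
            w=W(T,d["xyz"])
            if w[1]<50: print(n,t,w.round(1),round(d["confidence"],2))
E
```

```text
t: 16.9
ee_pos: [473.9, -131.8, 245.5]
orientation: [1.753, 1.343, -1.116]
ft_force: [1.1, 0.7, -2.8]
width: 56.5
grasp_force: 30.0
pos [ 473.9 -131.8  245.5] q [ 0.2   0.56  1.87 -0.95  1.51  0.95] F [ 1.1  0.7 -2.8] w 56.5
shift [0.092 0.001 0.046] turn [-0.001  0.001 -0.003]
wrist shaft_tip [ 476.7 -135.2  171.4] 0.72
wrist hub_face [ 477.2 -132.5   86.2] 0.6
wrist cup_middle [ 475.8 -138.1  235.9] 0.93
top shaft_tip [ 476.5 -131.9  170.9] 0.75
top hub_face [ 473.4 -130.1   85.2] 0.62
top cup_mouth [ 473.8 -132.6  203.8] 0.69
top cup_middle [ 474.3 -133.8  240.2] 0.86
side shaft_tip [ 471.7 -128.4  167.8] 0.94
side hub_face [ 474.2 -130.8   87.6] 0.74
side cup_mouth [ 474.  -132.6  207.3] 0.8
```

```bash
python3 -m jog '0.1 0 0.047 0 0 0 1;0.2 0 0.093 0 0 0 1;0.3 0 0.14 0 0 0 1;0.4 0 0.186 0 0 0 1;0.44 0 0.205 0 0 0 1;0.44 0 0.205 0 0 0 1;0.44 0 0.205 0 0 0 1'; python3 to.py 474 -132.2 140 -15 -65
python3 - <<'E'
from h import *
m,T,im=snap("wrist","w9.png"); a=cv2.resize(im[0:320,130:510],(500,421))
for n in ("top",):
    m,T,im=snap(n,n+"9.png"); b=cv2.resize(im[240:300,415:475],(300,300),interpolation=cv2.INTER_CUBIC)
    for d in pinpoint("shaft_tip",n)[:2]: print(W(T,d["xyz"]).round(1),d["confidence"])
    print(px(m,T,[474,-132,172]),px(m,T,[474,-132,180]))
b=np.vstack([b,np.zeros((121,300,3),np.uint8)])
cv2.imwrite("pics/c9.png",np.hstack([a,b])[:,:,::-1])
E
```

```text
t: 18.5
ee_pos: [474.1, -132.2, 148.8]
orientation: [1.753, 1.342, -1.117]
ft_force: [-0.1, -0.4, -2.0]
width: 56.8
grasp_force: 30.0
pos [ 474.1 -132.2  148.8] q [ 0.2   0.74  1.87 -0.96  1.41  1.1 ] F [-0.1 -0.4 -2. ] w 56.8
shift [ 0.04  -0.001  0.019] turn [-0.     0.002 -0.003]
[ 475.  -135.1  169.8] 0.76
[ 474.3 -138.2  144.3] 0.37
[448.71890633 267.33602328] [449.75609021 267.09246017]
```

View pics/c9.png

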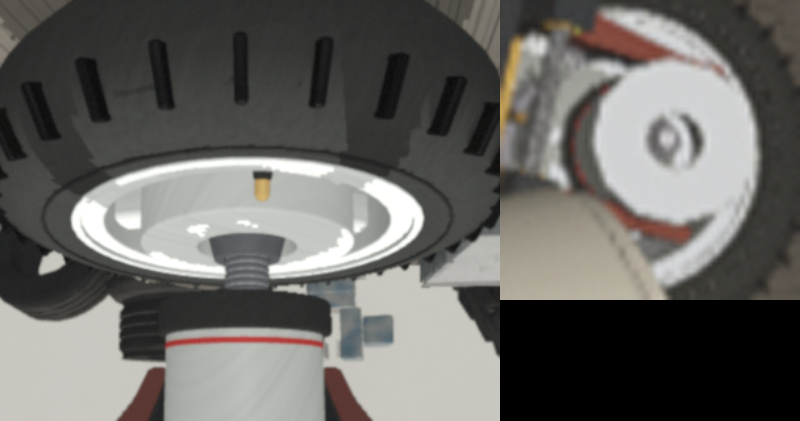

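Top crop: the shaft tip shows in the cup's hole, slightly left of its centre (tip at 448.0, hole at 450.3, of which 1.1 px is parallax). I shift by about 2 mm in +y and recheck numerically while descending with the force watched.

```bash
python3 to.py 474.7 -130.4 141 -15 -65
```

```text
pos [ 474.3 -132.1  149.1] q [ 0.2   0.74  1.87 -0.96  1.41  1.1 ] F [-0.3  0.3 -2.3] w 56.7
shift [ 0.041 -0.     0.009] turn [ 0.001  0.    -0.005]
```

```bash
python3 -m jog '0.02 0 0 0 0 0 1;0.041 0 0.009 0 0 0 1;0.041 0 0.009 0 0 0 1'; python3 -m jog '0.014 0 0.007 0 0 0 1;0.027 0 0.013 0 0 0 1;0.027 0 0.013 0 0 0 1'; python3 -m jog '0.014 0 0.007 0 0 0 1;0.027 0 0.013 0 0 0 1;0.027 0 0.013 0 0 0 1'; python3 to.py 474.7 -130.4 112 -15 -65;  python3 - <<'E'
from h import *
m,T,im=snap("wrist","w10.png"); a=cv2.resize(im[0:320,130:510],(500,421))
m,T,im=snap("top","top10.png"); b=cv2.resize(im[240:300,415:475],(300,300),interpolation=cv2.INTER_CUBIC)
b=np.vstack([b,np.zeros((121,300,3),np.uint8)])
cv2.imwrite("pics/c10.png",np.hstack([a,b])[:,:,::-1])
E
```

```text
t: 18.95
ee_pos: [474.2, -130.4, 139.7]
orientation: [1.753, 1.343, -1.117]
ft_force: [-0.3, -0.2, -2.6]
width: 56.9
grasp_force: 30.0
t: 19.25
ee_pos: [474.2, -130.5, 133.6]
orientation: [1.753, 1.343, -1.117]
ft_force: [-0.2, -1.0, -2.4]
width: 56.8
grasp_force: 30.0
t: 19.55
ee_pos: [474.3, -130.6, 127.9]
orientation: [1.752, 1.343, -1.117]
ft_force: [-0.1, 0.6, -2.5]
width: 56.8
grasp_force: 30.0
pos [ 474.3 -130.6  127.9] q [ 0.21  0.78  1.87 -0.96  1.39  1.12] F [-0.1  0.6 -2.5] w 56.8
shift [0.073 0.001 0.032] turn [-0.     0.002 -0.002]
```

No contact forces, so the shaft is through the hole. I press on in small steps, watching Fz (6 N at touch, 14.5 N at home, then stiff; baseline −2.4).

```bash
for i in 1 2 3; do python3 -m jog '0.009 0 0.0042 0 0 0 1;0.018 0 0.0084 0 0 0 1;0.018 0 0.0084 0 0 0 1' | egrep 'pos|ft|width'; done; python3 to.py 474.3 -130.6 110 -15 -65
```

```text
ee_pos: [474.3, -130.6, 124.7]
ft_force: [-0.6, 2.4, 6.4]
width: 56.7
ee_pos: [474.3, -130.6, 121.0]
ft_force: [-1.0, 3.4, 7.7]
width: 57.2
ee_pos: [474.3, -130.6, 117.4]
ft_force: [-0.2, 3.3, 10.2]
width: 56.2
pos [ 474.3 -130.6  117.4] q [ 0.21  0.8   1.87 -0.97  1.39  1.14] F [-0.2  3.3 10.2] w 56.2
shift [ 0.033 -0.     0.015] turn [-0.     0.006 -0.003]
```

```bash
for i in 1 2 3 4; do python3 -m jog '0.004 0 0.002 0 0 0 1;0.009 0 0.0042 0 0 0 1;0.009 0 0.0042 0 0 0 1' | egrep 'pos|ft|width'; done; python3 to.py 474.3 -130.6 110 -15 -65
```

```text
ee_pos: [474.3, -130.6, 115.6]
ft_force: [-0.5, 4.4, 11.6]
width: 56.8
ee_pos: [474.3, -130.6, 113.9]
ft_force: [-1.0, 3.7, 12.3]
width: 57.1
ee_pos: [474.4, -130.6, 113.5]
ft_force: [-2.8, 9.1, 21.5]
width: 56.9
ee_pos: [474.4, -130.6, 113.0]
ft_force: [-2.6, 13.6, 31.0]
width: 56.8
pos [ 474.4 -130.6  113. ] q [ 0.21  0.81  1.86 -0.97  1.39  1.15] F [-2.6 13.6 31. ] w 56.8
shift [ 0.014 -0.001  0.006] turn [-0.     0.019 -0.008]
```

Stiff since z≈113.6: the force curve matches the spring exactly (14 mm travel), so the wheel is home. I ease the push a little to hold without forcing, and verify.

```bash
python3 -m jog '-0.003 0 -0.0015 0 0 0 1;-0.006 0 -0.003 0 0 0 1;-0.006 0 -0.003 0 0 0 1;-0.006 0 -0.003 0 0 0 1;-0.006 0 -0.003 0 0 0 1'; python3 to.py 474.3 -130.6 113 -15 -65
python3 - <<'E'
from h import *
for n in ("top","side","wrist"):
    m,T,im=snap(n,n+"11.png")
    for t in ("hub_face","shaft_tip","cup_mouth","cup_middle","wheel"):
        for d in pinpoint(t,n)[:1]:
            w=W(T,d["xyz"]); print(n,t,w.round(1),round(d["confidence"],2))
print(get_obs()["ft_force"].round(1),get_obs()["ee_pos"].round(1))
E
```

```text
t: 22.25
ee_pos: [474.4, -130.6, 113.1]
orientation: [1.749, 1.337, -1.12]
ft_force: [-3.1, 8.8, 23.2]
width: 56.7
grasp_force: 30.0
pos [ 474.4 -130.6  113.1] q [ 0.21  0.81  1.86 -0.97  1.39  1.15] F [-3.1  8.8 23.2] w 56.7
shift [ 0. -0.  0.] turn [-0.     0.014 -0.007]
top hub_face [ 474.4 -129.9   73.8] 0.77
top shaft_tip [ 476.7 -131.4  172.7] 0.58
top cup_mouth [523.2 271.7  68.6] 0.94
top cup_middle [ 472.7 -135.5  109.6] 0.85Traceback (most recent call last):
  File "<stdin>", line 5, in <module>
ValueError: it knows: arbor, cup, cup_middle, cup_mouth, hub_face, lug_nut, quick_nut, shaft_tip, tyre_gauge, wing_nut
```

The hub face reads 73.8 mm, so it is home. The push is steady, so I hand in.

```bash
python3 -c "
from workcell import *
o=get_obs(); print(o['ft_force'].round(1),o['ee_pos'].round(1)); print(close_job())"
```

```text
[-2.5  9.  22.6] [ 474.4 -130.6  113.1]
the job is handed in; nothing more can be done
None
```

The silver cup is mouth-down over the shaft and still held pressed on the hub at about 25 N; the wheel is fully home (hub face read 73.8 mm, force curve matched the full 14 mm), and the job was handed in at about 22 s without touching the other things on the shelf.

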